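# Shut the stock bay gate, drop its latch bar behind the catch and lock it with the pin

## Task

The gate of the small stock bay with the finished mugs stands open. Swing it fully shut, lifting its latch bar over the catch on the post so that the bar drops down flat behind the catch; then take the locking pin out of its slanted holder and push it through the eye at the end of the bar and the eye on the post right below, until its collar sits on the bar's eye, and let go. Leave the loose mug and the two loose cups standing on the table where they are.

Things in the scene. Friction and masses are not known exactly. Their poses are not given: they have to be found in the camera images.
- bay: Fixed pale wooden stock bay, 268 mm wide, 220 mm deep, sides 103 mm high, with two mugs in it. Origin on the table, midway between its front posts in the plane of the shut gate; x points into the bay (away from its open front), y to the left seen from the front, z up. Hinge post (y = 107 to 134 mm) 160 mm high; catch post (y = -107 to -134 mm) 142 mm high.
- catch (a point): Middle of the top edge of the steel catch's lip on the front of the catch post: an upright lip 8 mm thick and 26 mm wide, top at z = 140 mm. Gate shut and bar down, the bar lies between this lip and the post with 2 to 4 mm of play. The lip is blunt: the bar cannot pass it, either way, unless lifted at least 0.21 rad.
- gate (a joint): Angle of the slatted wooden gate, 194 mm wide, top edge at z = 139 mm. 0 = fully shut (a hard stop), grows as it swings out to the front (bay's -x side), to 1.3 rad. Hinged on the upright line at bay x = 0, y = +100 mm; shut, it runs from there towards bay -y. It turns lightly and stays where it is left.
- bar (a joint): Lift angle of the latch bar, in rad. 0 = down flat and level (a stop on the gate; the bar rests there under its own weight, also with the gate open), grows to 0.9 as its free end is lifted. The bar falls back when released.
- knob (a point): Centre of the wooden ball knob, 32 mm in diameter, by which the bar is lifted; it stands on a 10 mm stem on the bar's top edge, 50 mm above the bar's centre line and 115 mm from the pivot. The steel bar is 10 mm thick and 22 mm high, mounted on the gate's front, about 0.16 kg; it ends in an eye.
- bar_pivot (a point): The bar's pivot on the gate, 15 mm in front of the gate's middle plane, 40 mm from the hinge line along the gate, z = 120 mm. The bar turns about the gate's normal here.
- bar_eye (a point): Centre of the eye at the free end of the bar, a short steel tube 10 mm long, 19 mm inside, 27 mm outside, 220 mm from the pivot along the bar. With gate shut and bar down it is in line with, and 30 mm above, the post's eye, and slants as that does.
- eye (a point): Centre of the fixed eye beside the catch post, a steel tube 10 mm long, 19 mm inside, at bay (0, -160, 96) mm. Its z axis is the axis of the eye, which leans 30 degrees from vertical, its upper end towards the bay's front (bay -x); the pin goes in from above along its -z. y is the bay's y.
- pin_holder: Fixed wooden foot 110 x 80 mm with a steel sleeve, mouth 105 mm above the table, that leans 30 degrees from vertical, its top to the holder's -x side. The pin stands in it, collar on the mouth, and must be drawn out 75 mm along its own axis (sleeve 45 mm long, 15 mm inside). Origin on the table under the foot.
- pin: The locking pin, 138 mm long, 0.07 kg, loose. Origin at the tip of its shank, z along the pin from tip to head. Steel shank 12 mm thick, 75 mm long, with a tapered tip; then a collar 28 mm across (75 to 81 mm); then a round wooden grip 22 mm across (83 to 134 mm).
- pin_head (a point): Middle of the pin's wooden grip, on its axis, 108 mm from the tip.
- pin_collar (a point): Underside of the pin's collar, on its axis, 75 mm from the tip. Fully in, it is 35 mm from the centre of the fixed eye, along the eye's axis.
- mug_plain: Bystander: loose yellow-green bamboo mug blank, 91 mm across, 100 mm high; origin at the middle of its foot.
- cup_low: Bystander: loose brown bamboo cup, 73 mm across, 118 mm high; origin at the middle of its foot.
- cup_tall: Bystander: loose tall bamboo cup with a band of tape, 88 mm across, 195 mm high; origin at the middle of its foot.
Mind the look-alikes: they are no part of the job. There is more than one size of the pin; the one meant has the size given above.

How it is judged:
On the way, in this order (a step that is already met when the one before it is completed fails the run):
1. the bar is held lifted as the gate comes home over the catch (value of joint bar above 0.15 rad and value of joint gate below 0.1 rad), for 0.05 s.
2. the gate is shut and the bar has dropped flat behind the catch (value of joint gate below 0.035 rad and value of joint bar below 0.04 rad), for 0.2 s.
At the end, for the whole second after the job is handed in: The gate is within 0.035 rad of shut, the bar within 0.04 rad of flat behind the catch, and the pin lies at rest through both eyes: its collar on the bar's eye to within 7 mm, its tip at least 20 mm past the middle of the fixed eye, leaning along the eyes to within 0.3 rad (all of step 2 and z of pin_collar in the frame of eye between 0.03 and 0.042 m and z of pin in the frame of eye below -0.02 m and angle between the z axis of pin and the z axis of eye, either way round below 0.3 rad and distance between pin_collar and eye below 0.045 m and linear speed of pin below 0.02 m/s); the robot touches nothing.
It fails at once if a bystander mug or cup is moved more than 30 mm or tipped (distance of any of mug_plain, cup_low, cup_tall from where it was at the start of the episode above 0.03 m or angle between any of mug_plain, cup_low, cup_tall's own z axis and vertical above 0.3 rad).
It also fails if it takes over 62 s, if anything falls off the work surface, if the arm or the gripper's body presses on something with over 40 N, if the wrist force passes 120 N, or if a joint passes its speed limit or range.

## Robot

A 6-joint arm with a two-finger parallel gripper is mounted at the origin on a cart in front of the work surface, level with it; the furniture and walls round the work are solid. World frame = base frame: x ahead of the robot, y to its left, z up, the work surface at z = 0. Lengths are in m, angles in rad, forces in N, time in s.
With the tool pointing down it reaches from about 0.225 to 0.725 m from the base axis. Payload 3.1 kg.
Tool frame: the origin (TCP) lies on the centre line of the jaws, within the pads' length; the fingertips stand 25 mm ahead of it and the grasp point (between the pads) lies 6 mm ahead of it; z points along the fingers, y is the line along which they close (so a half turn about z gives the same grasp; the last joint's range is limited). The gripper opens to 85 mm and grips with 20 to 120 N. Pads are 22 mm wide; open, the fingers measure 114 mm over their backs; the gripper's body (76 mm by 85 mm) begins 54 mm behind the grasp point. The pads swing forward as they close: fully open they stand 13 mm farther back than shut.
Start: joints at [-0.128, 0.048, 0.099, 1.622, 0, 1.443], TCP at [0.525, -0, 0.256] pointing down, gripper open.
Joint ranges: [-2.91, 2.91], [-0.99, 1.94], [-1.21, 1.42], [-2.12, 2.29], [-1.49, 1.47], [-3.14, 3.14]. Speed limits (rad/s): [2.79, 2.79, 3.14, 3.14, 3.14, 3.14].

## Interface

Orientations are given as a unit quaternion [w, x, y, z].
In Python, from bench import read_state, read_camera, finish_job gives the robot as it stands.
- The arm moves only by the tool step_arm, never from a script. Its argument "deltas" is one flat list of numbers, 6 for each row, row after row: the shift along the tool's x, y, z each as a share of 0.03 m, from -1 to 1, then the turn, a rotation vector about the tool's x, y, z each as a share of 6 degrees, from -1 to 1. In form: [dx, dy, dz, rx, ry, rz, dx, dy, dz, rx, ry, rz, ...]. A call has 1 to 20 rows; each row shifts and turns the commanded pose from where the row before left it, along the tool's axes as they then stand; what a row does not reach is not made up. A row lasts 1/10 s, in which the tool goes at most 50 mm and 8.59 degrees, less where a joint would pass 70% of its speed; a pose out of reach is approached as far as the arm can. A call with a number of a shift or a turn outside -1 to 1 is refused whole. A call with a gripper value outside its range is refused whole. "fingers" is the gripper command: -1 is fully open, 1 is shut, values between are in proportion, set as the call begins (left out, the last holds). The fingers move at their own pace and stop on an object; "grip_force" is the grip in N (left out, the last holds). Time passes only in rows, so rows that do not move let the fingers close. It gives the time, the measured TCP pose, the force, the opening and the grip force at its end, in the units of the state.
- read_state(): the state, without advancing time (a new reading comes with each control period).
- read_camera(name): name is "scene" or "side" or "wrist"; returns a dict with "pixels" (400x640x3 uint8, blue, green, red), "range_z" (400x640 float32, m along the optical axis (not along the pixel's ray), 0 where there is no reading), "camera_matrix" (3x3 intrinsics, pixels), "R" (3x3) and "t" (3): a world point X has camera coordinates R X + t. Camera axes: x right, y down, z forward; pixel columns grow to the right and rows downward; lengths in m; the calibration is good to about 2 mm. A picture is of the moment at which its call begins.
- finish_job(): hands the job in; it is judged then, once.
The state is a dict: "time_s": time; "joints": joint angles; "joint_vel": joint speeds; "tau": joint torques, N m; "ee_pos": TCP position; "ee_rot": TCP orientation; "contact_force": force on the tool from outside, world axes, zero at the start; "torque": the same for the moment, N m; "grip_width": finger opening in m; "gripper_force": force on a finger pad.
Only numpy, scipy, OpenCV 4.12 (cv2) and the standard library are available. Lean on these libraries where they do the work, as an engineer would, in place of code of your own. Each camera call takes 0.05 s, during which the arm holds its last target. There are 200 camera calls.

## Working session

There is one attempt and no reset: what is moved stays moved. The work goes in short steps, Python scripts to look and compute and a tool call to move; the robot and the scene stay as the last step left them, time stands still between calls to the robot, and variables do not carry over. Pictures are saved under pics/ and viewed, at most 10 in all, crops included, and the job is handed in when it is done.

Besides the shell and the picture viewer there is one more tool, called after "Call:" as name(argument=value, ...) on one line, values as JSON. step_arm: Moves the arm, as the interface text tells. Its arguments: {"type":"object","properties":{"deltas":{"type":"array"},"fingers":{"type":"number"},"grip_force":{"type":"number"}},"required":["deltas"]}

```bash
mkdir -p pics; cat > h.py <<'E'
import numpy as np,cv2
from bench import read_state,read_camera,finish_job
def cam(n):
    c=read_camera(n); K=np.array(c["camera_matrix"]);R=np.array(c["R"]);t=np.array(c["t"]);return c,K,R,t
def cloud(c,K,R,t):
    z=c["range_z"];v,u=np.mgrid[:400,:640]
    P=np.stack([(u-K[0,2])/K[0,0]*z,(v-K[1,2])/K[1,1]*z,z],-1)
    W=(P-t)@R; W[z==0]=np.nan; return W
def proj(X,K,R,t):
    p=(np.atleast_2d(X)@R.T+t)@K.T; return p[:,:2]/p[:,2:]
E
python3 - <<'E'
from h import *
s=read_state();print(s)
for n in("scene","side"):
    c,K,R,t=cam(n);cv2.imwrite(f"pics/{n}0.png",c["pixels"]);np.savez(f"{n}0.npz",px=c["pixels"],z=c["range_z"],K=K,R=R,t=t)
    print(n,-R.T@t,R[2],K[0,0])
E
```

```text
{'time_s': 0.0, 'joints': array([-1.27835297e-01,  4.87228248e-02,  9.75838986e-02,  1.62200357e+00,
        2.70411845e-05,  1.44300754e+00]), 'joint_vel': array([-0.00067072,  0.00063122, -0.00102981,  0.00037981, -0.00071761,
       -0.00097183]), 'tau': array([ 2.96208136e-04, -3.38780022e+01,  3.20016932e+01,  2.03766406e-02,
       -2.11149008e-04,  6.20949692e-06]), 'ee_pos': array([5.24442646e-01, 4.84137106e-05, 2.55124637e-01]), 'ee_rot': array([-9.36725099e-04,  7.07122751e-01,  7.07089838e-01, -7.06297732e-04]), 'contact_force': array([-0.29319038,  0.11096217, -0.54888862]), 'torque': array([-0.03501552, -0.02251453,  0.03137922]), 'gripper_force': 0.0, 'grip_width': 0.08565134891140731}
scene [-0.47516494  0.42827284  0.96784322] [ 0.70417269 -0.37073646 -0.60555371] 490.4111110687226
side [ 0.03034052 -1.03519322  0.82740556] [ 0.36895936  0.74279869 -0.5586762 ] 477.7449680668024
```

View pics/scene0.png

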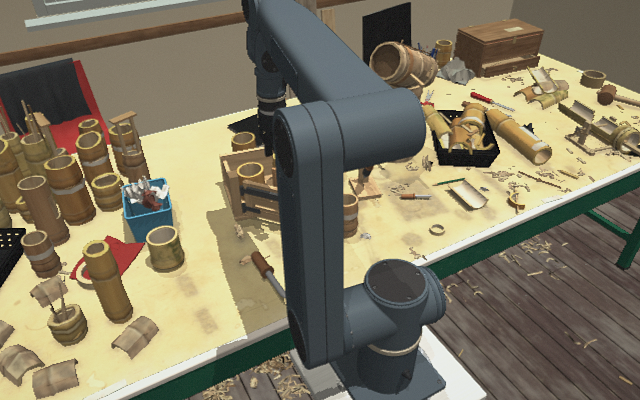

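View pics/side0.png

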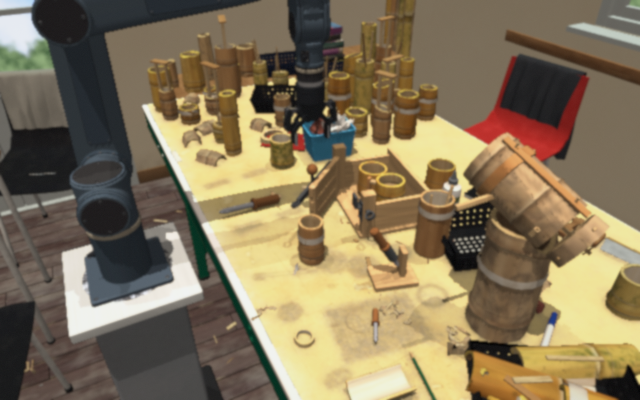

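The side view shows the bay around (380,190). The gate is open at about (325,180) with a dark knob near (312,170), and the catch post is at (368,205). The holder with the pin is at (390,265), the small cup at (312,240) and the tall cup at (435,225). I'll enlarge that area.

```bash
python3 - <<'E'
from h import *
d=np.load("side0.npz");im=d["px"][130:300,260:480]
im=cv2.resize(im,None,fx=3.5,fy=3.5,interpolation=cv2.INTER_CUBIC)
cv2.imwrite("pics/sidecrop.png",im)
W=cloud({"range_z":d["z"]},d["K"],d["R"],d["t"])
for (u,v) in [(368,205),(312,170),(343,150),(310,185),(380,240),(390,275),(312,218),(435,195),(404,250),(282,140),(365,220)]:
    print((u,v),np.round(np.nanmedian(W[v-1:v+2,u-1:u+2].reshape(-1,3),0),3))
E
```

```text
(368, 205) [ 0.608 -0.17   0.112]
(312, 170) [ 0.509 -0.039  0.178]
(343, 150) [0.663 0.064 0.15 ]
(310, 185) [ 0.499 -0.049  0.139]
(380, 240) [ 0.537 -0.333  0.137]
(390, 275) [ 0.572 -0.337  0.017]
(312, 218) [ 0.453 -0.151  0.109]
(435, 195) [ 0.75  -0.259  0.151]
(404, 250) [ 0.6   -0.347  0.093]
(282, 140) [0.585 0.352 0.073]
(365, 220) [ 0.6   -0.168  0.064]
```

View pics/sidecrop.png

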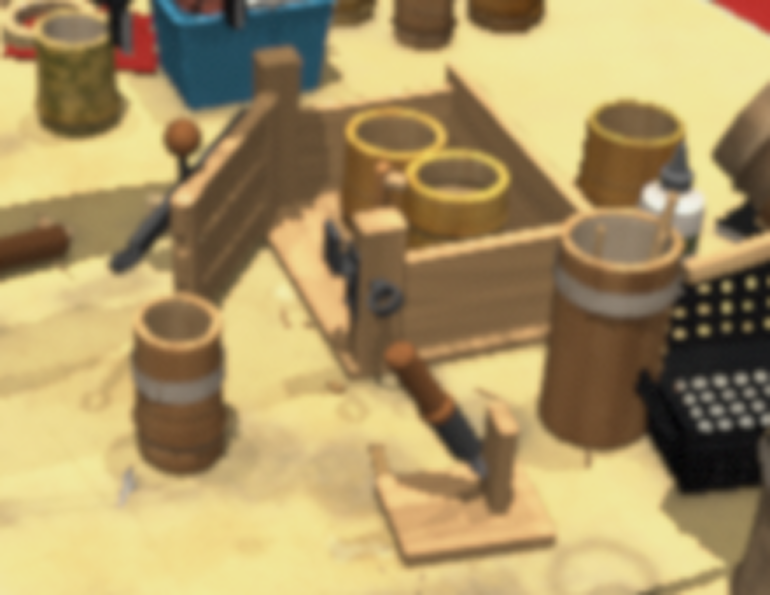

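```bash
python3 - <<'E'
from h import *
for n in("side","scene"):
    d=np.load(n+"0.npz");W=cloud({"range_z":d["z"]},d["K"],d["R"],d["t"])
    x,y,z=W[...,0],W[...,1],W[...,2]
    def show(m,nm):
        p=W[m]
        if len(p)<4: print(n,nm,len(p));return
        r=cv2.minAreaRect((p[:,:2]*1000).astype(np.float32))
        print(n,nm,len(p),p.mean(0).round(4),[np.round(q,1) for q in r])
    box=lambda a,b,c,e:(x>a)&(x<b)&(y>c)&(y<e)
    show(box(.62,.72,.02,.12)&(z>.155)&(z<.166),"hinge top")
    show(box(.57,.67,-.22,-.12)&(z>.138)&(z<.147),"catch top")
    show(box(.64,.95,-.25,-.14)&(z>.099)&(z<.107),"rwall top")
    show(box(.46,.56,-.08,.0)&(z>.155)&(z<.21),"knob")
    show(box(.40,.64,-.1,.08)&(z>.135)&(z<.143),"gate top")
    show(box(.40,.52,-.2,-.1)&(z>.112)&(z<.122),"cuplow top")
    show(box(.70,.82,-.32,-.2)&(z>.19)&(z<.2),"cuptall top")
    show(box(.50,.66,-.42,-.28)&(z>.01)&(z<.03),"foot")
    show(box(.48,.62,-.40,-.28)&(z>.12)&(z<.18),"grip")
    show(box(.55,.67,-.24,-.17)&(z>.08)&(z<.112),"fixed eye")
    show(box(.42,.5,-.13,-.0)&(z>.10)&(z<.15),"bar end")
E
```

```text
side hinge top 70 [0.654  0.0762 0.1601] [array([655.1,  79.2]), array([33. , 35.3]), np.float64(81.0)]
side catch top 117 [ 0.6053 -0.1585  0.1421] [array([ 601.7, -156.5]), array([29.4, 58.3]), np.float64(74.0)]
side rwall top 296 [ 0.7408 -0.172   0.103 ] [array([ 771., -168.]), array([ 54.5, 259.5]), np.float64(85.0)]
side knob 109 [ 0.5108 -0.0328  0.1767] [array([512.2, -28.9]), array([27.9, 27.4]), np.float64(19.4)]
side gate top 228 [ 0.5594 -0.0085  0.1396] [array([566.2,   4. ]), array([204.8,  29.9]), np.float64(39.2)]
side cuplow top 168 [ 0.4367 -0.1679  0.1175] [array([ 441.2, -157.2]), array([93.7, 60.9]), np.float64(74.3)]
side cuptall top 12 [ 0.7651 -0.2959  0.1947] [array([ 764.2, -295.2]), array([8.8, 7.1]), np.float64(13.0)]
side foot 980 [ 0.5729 -0.3409  0.0172] [array([ 572.2, -359.6]), array([132.9, 111.1]), np.float64(73.0)]
side grip 182 [ 0.5339 -0.3276  0.1445] [array([ 536.3, -326.8]), array([17.5, 39.5]), np.float64(61.5)]
side fixed eye 156 [ 0.6195 -0.1832  0.0978] [array([ 627.4, -189.4]), array([85.3, 38.7]), np.float64(0.1)]
side bar end 241 [ 0.4677 -0.0721  0.1257] [array([464.3, -76.3]), array([99.6, 29.1]), np.float64(34.6)]
scene hinge top 79 [0.6515 0.0833 0.1601] [array([653.1,  82.7]), array([26. , 38.4]), np.float64(79.5)]
scene catch top 0
scene rwall top 0
scene knob 0
scene gate top 148 [0.5953 0.0279 0.139 ] [array([595.8,  31.6]), array([123. ,  31.3]), np.float64(37.2)]
scene cuplow top 93 [ 0.429  -0.1783  0.1171] [array([ 429.7, -178.6]), array([39.4, 64.8]), np.float64(58.4)]
scene cuptall top 0
scene foot 486 [ 0.5708 -0.3275  0.0169] [array([ 570.5, -356.8]), array([133.7, 116.8]), np.float64(72.9)]
scene grip 4 [ 0.5353 -0.318   0.1226] [array([ 536., -317.]), array([13.1,  2.4]), np.float64(78.4)]
scene fixed eye 0
scene bar end 0
```

```bash
python3 - <<'E'
from h import *
from scipy.optimize import least_squares
d=np.load("side0.npz");W=cloud({"range_z":d["z"]},d["K"],d["R"],d["t"])
x,y,z=W[...,0],W[...,1],W[...,2]
m=(abs(x-.511)<.03)&(abs(y+.033)<.03)&(z>.158)&(z<.2)
P=W[m];r=least_squares(lambda c:np.linalg.norm(P-c,axis=1)-.016,[.515,-.02,.17],loss="soft_l1",f_scale=.002)
print("knob",r.x,np.abs(r.fun).mean())
# planes
def pl(m,nm):
    P=W[m];o=[0,0];g=np.ones(len(P),bool)
    for i in range(5):
        c=P[g].mean(0);n=np.linalg.svd(P[g]-c)[2][2];g=abs((P-c)@n)<.003
    print(nm,g.sum(),c.round(4),n.round(3),np.degrees(np.arctan2(n[1],n[0])).round(1))
pl((x>.64)&(x<.85)&(y>-.24)&(y<-.15)&(z>.03)&(z<.09),"rwall outer")
pl((x>.48)&(x<.63)&(y>-.1)&(y<.04)&(z>.03)&(z<.13),"gate")
pl((x>.57)&(x<.65)&(y>-.19)&(y<-.13)&(z>.02)&(z<.08),"catchpost face")
c,K,R,t=cam("wrist");cv2.imwrite("pics/wrist0.png",c["pixels"])
print("wrist",-R.T@t,R)
E
```

```text
knob [ 0.51441375 -0.02498878  0.17125958] 0.0013685033448680307
rwall outer 617 [ 0.699  -0.1781  0.0602] [0.178 0.984 0.008] 79.8
gate 571 [ 0.5606 -0.0158  0.0818] [ 0.635 -0.773 -0.002] -50.6
catchpost face 191 [ 0.6206 -0.1678  0.0485] [ 0.044  0.998 -0.051] 87.4
wrist [0.52558685 0.06891818 0.37335082] [[ 9.99995364e-01 -3.00503924e-04 -3.02998559e-03]
 [ 5.47187237e-04 -9.61181409e-01  2.75916654e-01]
 [-2.99527986e-03 -2.75917033e-01 -9.61176789e-01]]
```

View pics/wrist0.png

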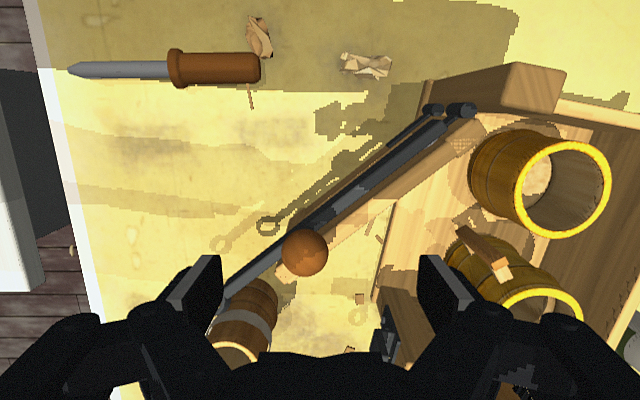

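The wrist picture shows the knob at (305,253), the bar running from (460,110) down to (225,295) on the gate's front, and the catch at (385,345). I'll refine the knob and work out the moves.

```bash
cat >> h.py <<'E'
from scipy.spatial.transform import Rotation as Ro
def pose():
    s=read_state();q=s["ee_rot"];return np.array(s["ee_pos"]),Ro.from_quat([q[1],q[2],q[3],q[0]])
def plan(p1,R1,n,p0=None,R0=None):
    """per-row deltas in units for constant move in n rows to TCP p1,R1"""
    if p0 is None:p0,R0=pose()
    rv=(R0.inv()*R1).as_rotvec(); out=[]
    for i in range(n):
        Ra=R0*Ro.from_rotvec(rv*i/n); d=Ra.inv().apply((p1-p0)/n)/.03
        out.append(np.r_[d,np.degrees(rv/n)/6].round(3))
    return out
def down(yaw): # tool y at yaw, z down
    y=np.array([np.cos(yaw),np.sin(yaw),0]);zz=np.array([0,0,-1.]);return Ro.from_matrix(np.c_[np.cross(y,zz),y,zz])
E
python3 - <<'E'
from h import *
from scipy.optimize import least_squares
c,K,R,t=cam("wrist");W=cloud(c,K,R,t)
P=W[228:278,280:330].reshape(-1,3);P=P[(P[:,2]>.16)&(P[:,2]<.2)]
r=least_squares(lambda c:np.linalg.norm(P-c,axis=1)-.016,[.515,-.02,.17],loss="soft_l1",f_scale=.002)
print("knob",r.x,np.abs(r.fun).mean())
def ray(u,v,z):
    o=-R.T@t;dd=R.T@np.linalg.inv(K)@[u,v,1];return o+dd*(z-o[2])/dd[2]
print(ray(305,253,.171))
x,y,z=W[...,0],W[...,1],W[...,2]
m=(z>.137)&(z<.142)&(abs(x-.56)<.12)&(abs(y+.0)<.1);P=W[m][:,:2]
print(len(P),cv2.fitLine((P*1000).astype(np.float32),cv2.DIST_HUBER,0,.01,.01).ravel())
k=r.x
p,Rt=pose();print(p)
for a in plan(k+[0,0,.05],down(np.radians(-50.6)),9):print(a.tolist())
E
```

```text
knob [ 0.51466688 -0.02492529  0.17034636] 0.00035284222528225197
[ 0.51517701 -0.02561114  0.171     ]
4197 [  0.7663629   0.6424079 582.00543    12.205046 ]
[5.24643720e-01 3.27822382e-05 2.55529178e-01]
[-0.092, -0.037, 0.13, -0.002, 0.001, 0.937]
[-0.096, -0.028, 0.13, -0.002, 0.001, 0.937]
[-0.098, -0.018, 0.13, -0.002, 0.001, 0.937]
[-0.099, -0.008, 0.13, -0.002, 0.001, 0.937]
[-0.1, 0.001, 0.13, -0.002, 0.001, 0.937]
[-0.099, 0.011, 0.13, -0.002, 0.001, 0.937]
[-0.097, 0.021, 0.13, -0.002, 0.001, 0.937]
[-0.095, 0.03, 0.13, -0.002, 0.001, 0.937]
[-0.092, 0.039, 0.13, -0.002, 0.001, 0.937]
```

Call:
step_arm(deltas=[-0.1, -0.04, 0.13, 0, 0, 0.93, -0.1, -0.03, 0.13, 0, 0, 0.93, -0.1, -0.02, 0.13, 0, 0, 0.93, -0.1, -0.01, 0.13, 0, 0, 0.93, -0.1, 0, 0.13, 0, 0, 0.93, -0.1, 0.01, 0.13, 0, 0, 0.93, -0.1, 0.02, 0.13, 0, 0, 0.93, -0.1, 0.03, 0.13, 0, 0, 0.93, -0.09, 0.04, 0.13, 0, 0, 0.93, 0, 0, 0.5, 0, 0, 0, 0, 0, 0.5, 0, 0, 0, 0, 0, 0.5, 0, 0, 0, 0, 0, 0, 0, 0, 0, 0, 0, 0, 0, 0, 0])

```text
time_s: 1.6
ee_pos: [0.5141, -0.0254, 0.1754]
ee_rot: [-0.0, 0.94, 0.34, -0.001]
contact_force: [0.6, 0.4, 0.5]
grip_width: 0.0851
gripper_force: 0.0
```

```bash
python3 - <<'E'
from h import *
k=np.array([.5147,-.0249,.1753]);p,R=pose();print(p,R.as_matrix().round(3),R.inv().apply(k-p)/.03)
E
```

```text
[ 0.51406233 -0.02542348  0.17540142] [[ 0.768  0.64  -0.002]
 [ 0.64  -0.768  0.   ]
 [-0.001 -0.001 -1.   ]] [0.02750391 0.00019794 0.00334922]
```

Call:
step_arm(deltas=[0, 0, 0, 0, 0, 0, 0, 0, 0, 0, 0, 0, 0, 0, 0, 0, 0, 0, 0, 0, 0, 0, 0, 0, 0, 0, 0, 0, 0, 0, 0, 0, 0, 0, 0, 0, 0, 0, 0, 0, 0, 0, 0, 0, 0, 0, 0, 0], fingers=1, grip_force=30)

```text
time_s: 2.4
ee_pos: [0.515, -0.0257, 0.177]
ee_rot: [0.0, 0.94, 0.34, 0.001]
contact_force: [-0.7, 0.1, 4.7]
grip_width: 0.0301
gripper_force: 29.7
```

Call:
step_arm(deltas=[0.09, 0, -0.19, 0, 0, 0, 0.09, 0, -0.19, 0, 0, 0, 0.11, 0, -0.18, 0, 0, 0, 0.11, 0, -0.18, 0, 0, 0, 0.13, 0, -0.165, 0, 0, 0, 0.13, 0, -0.165, 0, 0, 0, 0.14, 0, -0.15, 0, 0, 0, 0.14, 0, -0.15, 0, 0, 0, 0, 0, 0, 0, 0, 0, 0, 0, 0, 0, 0, 0])

```text
time_s: 3.4
ee_pos: [0.5365, -0.0075, 0.2173]
ee_rot: [0.0, 0.94, 0.34, 0.0]
contact_force: [-0.3, -0.2, -1.8]
grip_width: 0.0302
gripper_force: 30.1
```

```bash
python3 - <<'E'
from h import *
p,R=pose();print(p)
# swing plan
yb=np.array([np.cos(np.radians(79.8)),np.sin(np.radians(79.8))])
k=np.array([.5147,-.0249]);u=-np.array([.766,.642]);f=np.array([-.642,.766])
H=k-.155*u-.015*f;print("hinge",H,"origin",H-.1*yb)
n=10;tot=np.radians(39.8);
q=p[:2]-H;P0=p.copy();R0=R
rows=[]
for i in range(n):
    a=tot/n;c,s=np.cos(a),np.sin(a);q2=np.array([c*q[0]-s*q[1],s*q[0]+c*q[1]])
    R1=Ro.from_rotvec([0,0,a])*R0
    dl=R0.inv().apply(np.r_[q2-q,0])/.03
    rows.append(np.r_[dl,np.degrees((R0.inv()*R1).as_rotvec())/6].round(3));q,R0=q2,R1
for r in rows:print(r.tolist())
c,K,RR,t=cam("wrist");cv2.imwrite("pics/wrist1.png",c["pixels"])
E
```

```text
[ 0.53651113 -0.00748909  0.21729864]
hinge [0.64306 0.06312] origin [ 0.62535153 -0.03529956]
[-0.022, 0.295, 0.0, 0.0, 0.0, -0.663]
[-0.022, 0.295, 0.0, 0.0, 0.0, -0.663]
[-0.022, 0.295, 0.0, 0.0, 0.0, -0.663]
[-0.022, 0.295, 0.0, 0.0, 0.0, -0.663]
[-0.022, 0.295, 0.0, 0.0, 0.0, -0.663]
[-0.022, 0.295, 0.0, 0.0, 0.0, -0.663]
[-0.022, 0.295, 0.0, 0.0, 0.0, -0.663]
[-0.022, 0.295, 0.0, 0.0, 0.0, -0.663]
[-0.022, 0.295, 0.0, 0.0, 0.0, -0.663]
[-0.022, 0.295, 0.0, 0.0, 0.0, -0.663]
```

View pics/wrist1.png

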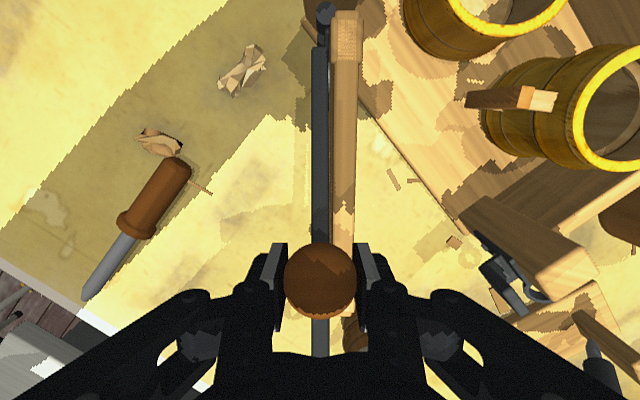

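The knob at (320,278) is held between the pads, the bar is lifted, and the gate at (345,120) hasn't moved. Next I'll swing it.

Call:
step_arm(deltas=[-0.02, 0.29, 0, 0, 0, -0.66, -0.02, 0.29, 0, 0, 0, -0.66, -0.02, 0.29, 0, 0, 0, -0.66, -0.02, 0.29, 0, 0, 0, -0.66, -0.02, 0.29, 0, 0, 0, -0.66, -0.02, 0.29, 0, 0, 0, -0.66, -0.02, 0.29, 0, 0, 0, -0.66, -0.02, 0.29, 0, 0, 0, -0.66, -0.02, 0.29, 0, 0, 0, -0.66, -0.01, 0.15, 0, 0, 0, -0.33, -0.01, 0.15, 0, 0, 0, -0.33, 0, 0, 0, 0, 0, 0, 0, 0, 0, 0, 0, 0])

```text
time_s: 4.75
ee_pos: [0.6055, -0.059, 0.2177]
ee_rot: [0.001, 0.77, 0.638, -0.0]
contact_force: [-0.1, -3.0, 0.2]
grip_width: 0.03
gripper_force: 30.4
```

```bash
cat > gate.py <<'E'
from h import *
import sys
H=np.array([.64306,.06312]);p,R=pose();print(p,R.as_matrix()[:,1].round(3),read_state()["contact_force"])
c,K,RR,t=cam("side");W=cloud(c,K,RR,t);x,y,z=W[...,0],W[...,1],W[...,2]
# gate front plane / top points
yb=np.array([np.cos(np.radians(79.8)),np.sin(np.radians(79.8))]);xb=np.array([yb[1],-yb[0]])
O=H-.1*yb
B=np.stack([(W[...,:2]-O)@xb,(W[...,:2]-O)@yb],-1)
m=(z>.135)&(z<.143)&(abs(B[...,0])<.05)&(B[...,1]>-.09)&(B[...,1]<.08)
print("gate top pts bay x vs y",m.sum(), np.polyfit(B[m][:,1],B[m][:,0],1) if m.sum()>9 else "")
cv2.imwrite(sys.argv[1],cv2.resize(c["pixels"][130:300,260:480],None,fx=3.5,fy=3.5,interpolation=cv2.INTER_CUBIC))
E
python3 gate.py pics/s1.png
```

```text
[ 0.60550638 -0.05904289  0.21768063] [ 0.983 -0.186  0.001] [-0.05195562 -2.98077443  0.22918236]
gate top pts bay x vs y 115 [-0.02860437 -0.00499189]
```

View pics/s1.png

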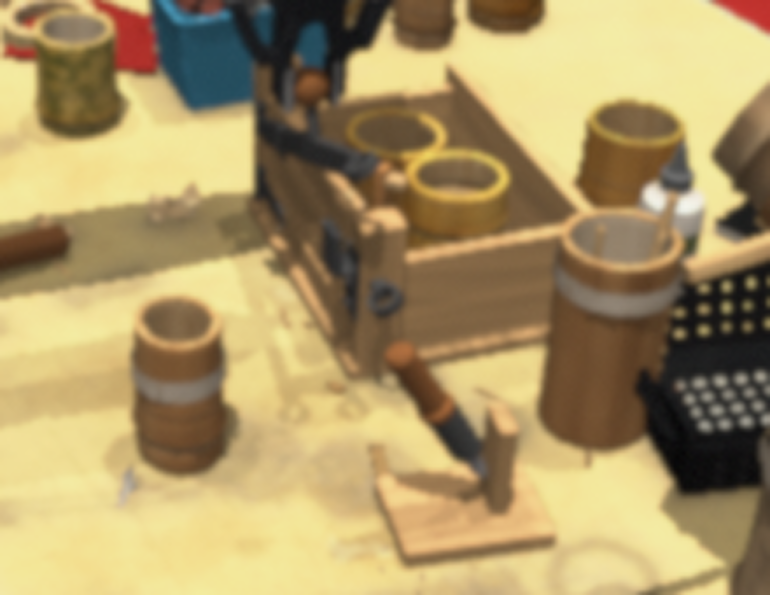

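The gate is essentially home: the post and gate are in line at (375,220), and the raised bar passes over the catch at (345,160). I'll press it against the stop a little.

Call:
step_arm(deltas=[0, 0.07, 0, 0, 0, 0, 0, 0.07, 0, 0, 0, 0, 0, 0, 0, 0, 0, 0, 0, 0, 0, 0, 0, 0])

```text
time_s: 5.2
ee_pos: [0.6066, -0.0596, 0.2174]
ee_rot: [-0.001, 0.77, 0.638, -0.003]
contact_force: [-8.8, -4.1, 2.1]
grip_width: 0.0302
gripper_force: 30.7
```

Against the stop with 9 N. I'll lower the bar along the reverse arc.

Call:
step_arm(deltas=[-0.14, 0, 0.15, 0, 0, 0, -0.14, 0, 0.15, 0, 0, 0, -0.13, 0, 0.165, 0, 0, 0, -0.13, 0, 0.165, 0, 0, 0, -0.11, 0, 0.18, 0, 0, 0, -0.11, 0, 0.18, 0, 0, 0, -0.09, 0, 0.19, 0, 0, 0, -0.09, 0, 0.18, 0, 0, 0, 0, 0, 0, 0, 0, 0, 0, 0, 0, 0, 0, 0])

```text
time_s: 6.2
ee_pos: [0.6019, -0.0856, 0.1768]
ee_rot: [-0.002, 0.77, 0.638, -0.001]
contact_force: [-7.9, -1.5, 2.8]
grip_width: 0.0297
gripper_force: 31.2
```

```bash
python3 gate.py pics/s2.png
```

```text
[ 0.60186499 -0.08557279  0.17680071] [ 0.983 -0.185 -0.005] [-7.90924321 -1.45388389  2.78006739]
gate top pts bay x vs y 81 [ 0.0146336  -0.00092409]
```

View pics/s2.png

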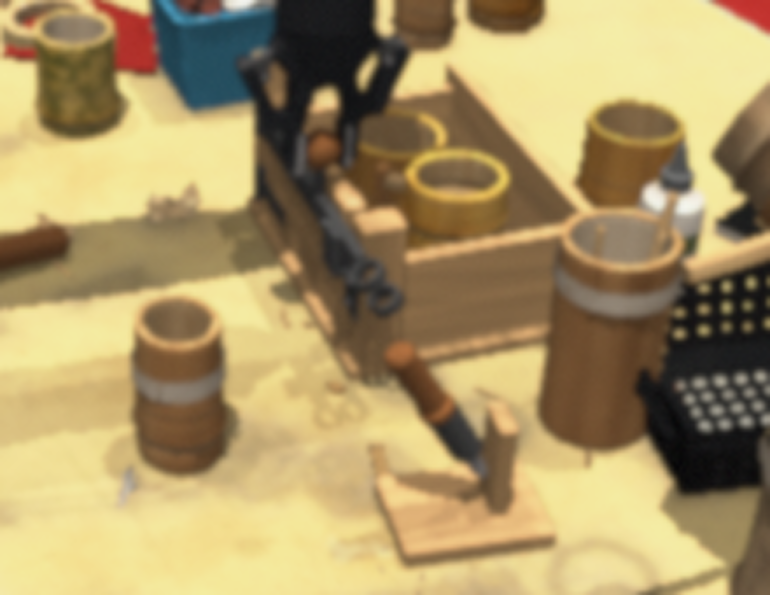

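The bar lies down behind the lip at (340,240), with its eye at (368,272) over the fixed eye at (383,297). I'll release and rise.

Call:
step_arm(deltas=[0, -0.03, 0, 0, 0, 0, 0, 0, 0, 0, 0, 0, 0, 0, 0, 0, 0, 0, 0, 0, 0, 0, 0, 0, 0, 0, -0.3, 0, 0, 0, 0, 0, -0.6, 0, 0, 0, 0, 0, -1, 0, 0, 0, 0, 0, -1, 0, 0, 0, 0, 0, -0.5, 0, 0, 0, 0, 0, 0, 0, 0, 0], fingers=-0.3)

```text
time_s: 7.25
ee_pos: [0.6051, -0.0868, 0.283]
ee_rot: [0.003, 0.77, 0.639, 0.002]
contact_force: [0.1, -0.7, -0.0]
grip_width: 0.0554
gripper_force: 0.0
```

```bash
python3 - <<'E'
from h import *
from scipy.optimize import least_squares
p,R=pose();print(p)
c,K,RR,t=cam("wrist");cv2.imwrite("pics/wrist2.png",c["pixels"]);np.savez("w2.npz",z=c["range_z"],K=K,R=RR,t=t,px=c["pixels"])
s,K,RR,t=cam("side");W=cloud(s,K,RR,t);x,y,z=W[...,0],W[...,1],W[...,2]
P=W[(abs(x-.603)<.04)&(abs(y+.088)<.04)&(z>.16)&(z<.19)]
r=least_squares(lambda c:np.linalg.norm(P-c,axis=1)-.016,[.603,-.087,.17],loss="soft_l1",f_scale=.002);print("knob",r.x,len(P))
# pin: points in box above collar / axis
hsv=cv2.cvtColor(s["pixels"],cv2.COLOR_BGR2HSV)
m=(abs(x-.54)<.06)&(abs(y+.33)<.05)&(z>.095)&(z<.2)
P=W[m];print(len(P))
def f(q):
    c=np.array([q[0],q[1],.14]);a=np.array([q[2],q[3],1]);a/=np.linalg.norm(a)
    return np.linalg.norm(np.cross(P-c,a),axis=1)-.011
P=P[P[:,2]>.13]
r=least_squares(f,[.545,-.32,-.55,.1],loss="soft_l1",f_scale=.001)
q=r.x;print("pin axis",q,np.degrees(np.arctan(np.hypot(q[2],q[3]))),np.degrees(np.arctan2(q[3],q[2])),abs(r.fun).mean(),P[:,2].max(),len(P))
E
```

```text
[ 0.60511557 -0.08680276  0.28297599]
knob [ 0.60223957 -0.08810031  0.17156845] 108
293
pin axis [ 0.53707258 -0.32084536 -0.52251538  0.16278463] 28.691238144441513 162.69608052958208 0.0018025557798497383 0.16450382362807178 146
```

View pics/wrist2.png

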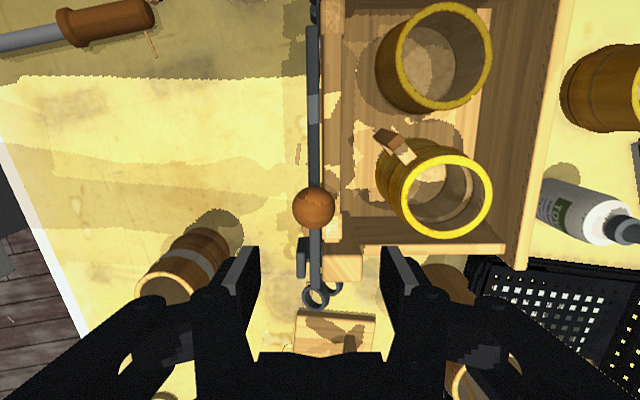

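The bar stays flat and the knob sits at (314,207), with the two eyes in line at (315,300). Now I plan the approach to the pin.

```bash
cat >> h.py <<'E'
def tilt(az,th=30):
    az,th=np.radians([az,th]);a=np.array([np.sin(th)*np.cos(az),np.sin(th)*np.sin(az),np.cos(th)])
    y=np.array([-np.cos(az)*np.cos(th),-np.sin(az)*np.cos(th),np.sin(th)]);zz=-a
    return a,Ro.from_matrix(np.c_[np.cross(y,zz),y,zz])
E
python3 - <<'E'
from h import *
a,R1=tilt(162.7);h=np.array([.5404,-.3219,.1336])
for r in plan(h+.116*a,R1,12):print(r.tolist())
E
```

```text
[-0.656, -0.213, 0.124, -0.415, -0.024, 0.091]
[-0.658, -0.212, 0.117, -0.415, -0.024, 0.091]
[-0.66, -0.211, 0.109, -0.415, -0.024, 0.091]
[-0.662, -0.209, 0.102, -0.415, -0.024, 0.091]
[-0.663, -0.207, 0.094, -0.415, -0.024, 0.091]
[-0.665, -0.204, 0.087, -0.415, -0.024, 0.091]
[-0.667, -0.202, 0.08, -0.415, -0.024, 0.091]
[-0.668, -0.199, 0.073, -0.415, -0.024, 0.091]
[-0.67, -0.195, 0.066, -0.415, -0.024, 0.091]
[-0.672, -0.192, 0.059, -0.415, -0.024, 0.091]
[-0.673, -0.188, 0.053, -0.415, -0.024, 0.091]
[-0.675, -0.184, 0.046, -0.415, -0.024, 0.091]
```

Call:
step_arm(deltas=[-0.66, -0.21, 0.12, -0.415, -0.024, 0.09, -0.66, -0.21, 0.12, -0.415, -0.024, 0.09, -0.66, -0.21, 0.11, -0.415, -0.024, 0.09, -0.66, -0.21, 0.1, -0.415, -0.024, 0.09, -0.66, -0.21, 0.09, -0.415, -0.024, 0.09, -0.665, -0.2, 0.09, -0.415, -0.024, 0.09, -0.67, -0.2, 0.08, -0.415, -0.024, 0.09, -0.67, -0.2, 0.07, -0.415, -0.024, 0.09, -0.67, -0.195, 0.07, -0.415, -0.024, 0.09, -0.67, -0.19, 0.06, -0.415, -0.024, 0.09, -0.67, -0.19, 0.05, -0.415, -0.024, 0.09, -0.67, -0.18, 0.05, -0.415, -0.024, 0.09, 0, 0, 0, 0, 0, 0, 0, 0, 0, 0, 0, 0])

```text
time_s: 8.75
ee_pos: [0.4842, -0.304, 0.2318]
ee_rot: [0.206, 0.779, 0.573, 0.153]
contact_force: [0.7, 0.1, -0.0]
grip_width: 0.0556
gripper_force: 0.0
```

```bash
python3 - <<'E'
from h import *
p,R=pose();print(p,R.as_matrix().round(3))
c,K,RR,t=cam("wrist");cv2.imwrite("pics/wrist3.png",c["pixels"]);np.savez("w3.npz",z=c["range_z"],K=K,R=RR,t=t,px=c["pixels"])
a,_=tilt(162.7);h=np.array([.5404,-.3219,.1336])
print([proj(h+k*a,K,RR,t).round() for k in(-.033,0,.03)])
E
```

```text
[ 0.48419478 -0.30395573  0.23178861] [[ 0.297  0.829  0.474]
 [ 0.955 -0.259 -0.146]
 [ 0.002  0.496 -0.868]]
[array([[322., 194.]]), array([[322., 205.]]), array([[322., 218.]])]
```

View pics/wrist3.png

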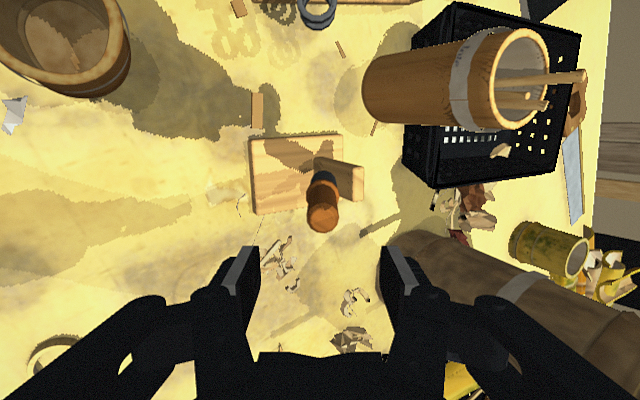

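The pin is centred between the fingers, with its head at (322,215) and collar near (322,185). I'll fit its axis from this close cloud.

```bash
cat > pinfit.py <<'E'
from h import *
from scipy.optimize import least_squares
d=np.load("w3.npz");W=cloud({"range_z":d["z"]},d["K"],d["R"],d["t"])
P=W[165:240,300:345].reshape(-1,3);P=P[(P[:,2]>.115)&(P[:,2]<.2)&(abs(P[:,0]-.54)<.05)&(abs(P[:,1]+.32)<.04)]
top=P[P[:,2]>np.percentile(P[:,2],60)]
print(len(P),P[:,2].max())
# head end disc: plane facing camera ; side: cylinder
az0,th0=162.7,30
def f(q):
    az,th=q[2],q[3];a=np.array([np.sin(th)*np.cos(az),np.sin(th)*np.sin(az),np.cos(th)])
    c=np.array([q[0],q[1],.1336]);v=P-c;s=v@a;r=np.linalg.norm(v-np.outer(s,a),axis=1)
    return np.where(r<.0105,np.minimum(abs(s-.03),abs(r-.011)),r-.011)
for th in(None,):
    r=least_squares(f,[.5404,-.3219,np.radians(162.7),np.radians(30)],loss="soft_l1",f_scale=.001)
    print(r.x[:2],np.degrees(r.x[2:]),abs(r.fun).mean())
v=P;az,th=r.x[2:];a=np.array([np.sin(th)*np.cos(az),np.sin(th)*np.sin(az),np.cos(th)])
print("head end s",np.percentile((P-np.r_[r.x[:2],.1336])@a,[50,90,97]))
E
python3 pinfit.py
```

```text
1294 0.16414350741976302
[ 0.54059134 -0.32296053] [164.73140517  31.3055479 ] 0.0005438117034991392
head end s [0.02736547 0.03038389 0.0309233 ]
```

```bash
python3 - <<'E'
from h import *
a,R1=tilt(164.5,30);h=np.array([.5406,-.3230,.1336])
for r in plan(h+.06*a,R1,3):print(r.tolist())
p=h+.06*a
for r in plan(h+.009*a,R1,4,p,R1):print(r.tolist())
E
```

```text
[-0.03, 0.017, 0.615, -0.01, 0.044, -0.086]
[-0.033, 0.016, 0.615, -0.01, 0.044, -0.086]
[-0.036, 0.015, 0.615, -0.01, 0.044, -0.086]
[-0.0, 0.0, 0.425, 0.0, 0.0, 0.0]
[-0.0, 0.0, 0.425, 0.0, 0.0, 0.0]
[-0.0, 0.0, 0.425, 0.0, 0.0, 0.0]
[-0.0, 0.0, 0.425, 0.0, 0.0, 0.0]
```

Call:
step_arm(deltas=[-0.03, 0.017, 0.615, -0.01, 0.044, -0.086, -0.033, 0.016, 0.615, -0.01, 0.044, -0.086, -0.036, 0.015, 0.615, -0.01, 0.044, -0.086, 0, 0, 0.425, 0, 0, 0, 0, 0, 0.425, 0, 0, 0, 0, 0, 0.425, 0, 0, 0, 0, 0, 0.425, 0, 0, 0, 0, 0, 0, 0, 0, 0, 0, 0, 0, 0, 0, 0])

```text
time_s: 9.7
ee_pos: [0.5365, -0.3224, 0.1421]
ee_rot: [0.207, 0.769, 0.585, 0.156]
contact_force: [-0.2, -0.4, 0.4]
grip_width: 0.0558
gripper_force: 0.0
```

```bash
python3 - <<'E'
from h import *
a,R1=tilt(164.5,30);h=np.array([.5406,-.3230,.1336]);p,R=pose()
print(p,R.inv().apply(h+.009*a-p)*1000,(R.inv()*R1).as_rotvec())
E
```

```text
[ 0.53648023 -0.32242736  0.14206239] [ 0.54982113 -0.66067843  0.38904972] [0.00081887 0.00098246 0.00044781]
```

Call:
step_arm(deltas=[0.02, -0.02, 0.01, 0, 0, 0, 0, 0, 0, 0, 0, 0, 0, 0, 0, 0, 0, 0, 0, 0, 0, 0, 0, 0, 0, 0, 0, 0, 0, 0, 0, 0, 0, 0, 0, 0, 0, 0, 0, 0, 0, 0], fingers=1, grip_force=50)

```text
time_s: 10.4
ee_pos: [0.5361, -0.3222, 0.1428]
ee_rot: [0.207, 0.769, 0.584, 0.156]
contact_force: [-5.1, 1.9, 5.9]
grip_width: 0.0207
gripper_force: 48.8
```

Call:
step_arm(deltas=[0, 0, -0.3, 0, 0, 0, 0, 0, -0.5, 0, 0, 0, 0, 0, -0.5, 0, 0, 0, 0, 0, -0.5, 0, 0, 0, 0, 0, -0.5, 0, 0, 0, 0, 0, -0.5, 0, 0, 0, 0, 0, -0.5, 0, 0, 0, 0, 0, -0.5, 0, 0, 0, 0, 0, 0, 0, 0, 0])

```text
time_s: 11.3
ee_pos: [0.4819, -0.3074, 0.244]
ee_rot: [0.21, 0.768, 0.584, 0.157]
contact_force: [0.3, -0.3, -0.6]
grip_width: 0.021
gripper_force: 48.9
```

```bash
cat > pinhold.py <<'E'
from h import *
import sys
from scipy.optimize import least_squares
p,R=pose();s,K,RR,t=cam("side");W=cloud(s,K,RR,t)
T=R.inv().apply(W.reshape(-1,3)-p)   # tool frame
T[np.isnan(T)]=9
g=(np.hypot(T[:,0],T[:,1])<.022)&(T[:,2]>.06)&(T[:,2]<.125)
P=T[g];print(read_state()["grip_width"],len(P),"z max (tip)",np.percentile(P[:,2],[2,98]) if len(P) else "")
r=least_squares(lambda q:np.linalg.norm(np.cross(P-[q[0],q[1],.09],np.array([q[2],q[3],1])/np.linalg.norm([q[2],q[3],1])),axis=1)-.006,[0,0,0,0],loss="soft_l1",f_scale=.001)
print("shank in tool: xy at z=.09",r.x[:2],"slope",r.x[2:],abs(r.fun).mean())
cv2.imwrite(sys.argv[1],cv2.resize(s["pixels"][130:300,260:480],None,fx=3.5,fy=3.5,interpolation=cv2.INTER_CUBIC))
# scene for eyes
H=np.array([.64306,.06312]);yb=np.array([np.cos(np.radians(79.8)),np.sin(np.radians(79.8))]);xb=np.array([yb[1],-yb[0]]);O=H-.1*yb
E=np.r_[O-.16*yb,.096];a,_=tilt(169.8,30)
uv=proj(np.array([E,E+.03*a,E+.035*a]),K,RR,t);print("eye",E,((uv-[260,130])*3.5).round(),"crop px")
E
python3 pinhold.py pics/s3.png
```

```text
0.02091098569723066 93 z max (tip) [0.06083451 0.11370835]
shank in tool: xy at z=.09 [0.00025681 0.00043731] slope [ 0.01490425 -0.00364777] 0.001009067653985614
eye [ 0.59701797 -0.19277086  0.096     ] [[381. 300.]
 [364. 275.]
 [361. 271.]] crop px
```

View pics/s3.png

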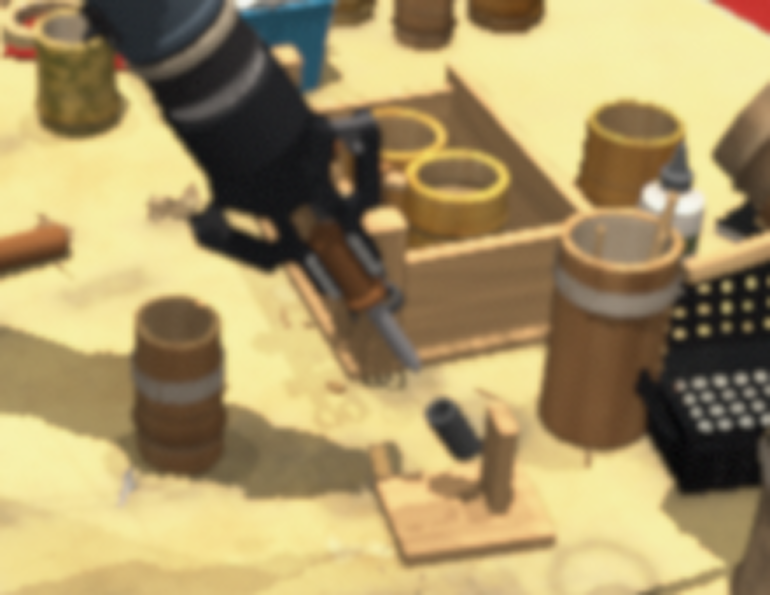

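The pin is out and held straight, with its tip at (415,365), well aligned with the tool. The eyes appear close to where I predicted them. I'll refine the eye centre from the saved close wrist cloud.

```bash
cat > eyefit.py <<'E'
from h import *
import sys
from scipy.optimize import least_squares
E=np.array([.597,-.1928,.096]);a,_=tilt(169.8,30)
yb=np.array([.177,.984,0]);e1=np.cross(yb,a);F=np.c_[e1,yb,a]  # eye frame x,y,z
def fit(W,px,nm):
    for h0,tag in((.03,"bar"),(0,"fixed")):
        L=(W.reshape(-1,3)-(E+h0*a))@F; L[np.isnan(L)]=9
        I=px.reshape(-1,3).max(1)
        g=(np.hypot(L[:,0],L[:,1])<.019)&(abs(L[:,2])<.008)&(I<140)&(L[:,1]<.012)
        top=g&(L[:,2]>.002)
        P=L[top]
        if len(P)<15: print(nm,tag,g.sum(),len(P));continue
        # annulus residual: distance outside [9.5,13.5]
        def f(q):
            r=np.hypot(P[:,0]-q[0],P[:,1]-q[1]);return np.maximum(r-.0135,0)+np.maximum(.0095-r,0)+1e-3*abs(r-.0115)
        best=min((least_squares(f,[i,j],loss="soft_l1",f_scale=.001) for i in(-.003,0,.003) for j in(-.003,0,.003)),key=lambda r:r.cost)
        print(nm,tag,g.sum(),len(P),"ctr off mm (eye x,y)",(best.x*1000).round(2),"cost",abs(best.fun).mean()*1000,"ztop",np.median(P[:,2])*1000)
if __name__=="__main__":
    d=np.load("w2.npz");fit(cloud({"range_z":d["z"]},d["K"],d["R"],d["t"]),d["px"],"w2")
    print(proj(np.array([E,E+.03*a]),d["K"],d["R"],d["t"]))
    c,K,R,t=cam("side");fit(cloud(c,K,R,t),c["pixels"],"side")
    # hole: bright blob inside dark ring in w2
    u,v=proj(E+.035*a,d["K"],d["R"],d["t"])[0]
    g=d["px"].max(2).astype(int)[int(v)-14:int(v)+16,int(u)-16:int(u)+26];print(int(u)-16,int(v)-14)
    for r in g[::1]:print("".join("#" if q<70 else "+" if q<130 else "." for q in r))
E
python3 eyefit.py
```

```text
w2 bar 442 272 ctr off mm (eye x,y) [ 1.73 -0.49] cost 0.014746922796145274 ztop 4.506314700690524
w2 fixed 150 85 ctr off mm (eye x,y) [ 1.57 -0.13] cost 0.014394890902091383 ztop 4.461230369742779
[[328.69842073 281.29276198]
 [314.04185482 295.23950745]]
side bar 9 2
side fixed 37 17 ctr off mm (eye x,y) [ 1.59 -2.24] cost 0.27732793913169584 ztop 4.32424017609894
295 283
...............++++++++++#####...........+
...............++++++++++#####+..........+
.............###+++++++++######+.........+
............###++++++++++#######+.........
..........+##++++++++++++########+........
.........+##+++++++++++++#########+.......
.........++++++++++++++##############....+
........+++++++....++++##################+
........#++++#+......++++###############++
.......+#++###+.......++++#############+++
.......++++###+.........+++############+++
.......+++####+.........+++#######+++++++.
.......+++#####..........+++#######+++++..
.......+++#####+..........+++#####+.......
.......+++######..........+++#####+.......
.......+++######+.........+++#####+.......
.......+++#######..........+++####........
........+++#######.........+++####........
........+++########........+++####........
.........+++########+......+++###+........
.........+++##########+....++++##.........
..........+++##############+++##+.........
...........+++#############+++#+..........
............+++###########+++++...........
........+...+++++########+++++............
....+++++.+++++++++#####+++++.............
....++++++++.++++++++++++++++.............
....+++++++++++++++++++++++...............
..+++++++++++++++++++++++++++.............
..++++++++++++++++++++++++++++++++++......
```

```bash
cat >> eyefit.py <<'E'
E2=E+.00165*e1-.0003*yb
E
python3 - <<'E'
from eyefit import *
_,R1=tilt(169.8,30);print(E2)
for r in plan(E2+.170*a,R1,7):print(r.tolist())
E
```

```text
[ 0.59835298 -0.19334812  0.09682483]
[0.632, -0.002, -0.019, 0.004, 0.066, -0.108]
[0.632, 0.005, -0.015, 0.004, 0.066, -0.108]
[0.632, 0.013, -0.011, 0.004, 0.066, -0.108]
[0.632, 0.02, -0.006, 0.004, 0.066, -0.108]
[0.631, 0.027, -0.002, 0.004, 0.066, -0.108]
[0.631, 0.034, 0.002, 0.004, 0.066, -0.108]
[0.631, 0.041, 0.007, 0.004, 0.066, -0.108]
```

Call:
step_arm(deltas=[0.63, 0, -0.02, 0, 0.066, -0.108, 0.63, 0.005, -0.015, 0, 0.066, -0.108, 0.63, 0.01, -0.01, 0, 0.066, -0.108, 0.63, 0.02, 0, 0, 0.066, -0.108, 0.63, 0.03, 0, 0, 0.066, -0.108, 0.63, 0.035, 0, 0, 0.066, -0.108, 0.63, 0.04, 0, 0, 0.066, -0.108, 0, 0, 0, 0, 0, 0, 0, 0, 0, 0, 0, 0])

```text
time_s: 12.3
ee_pos: [0.5144, -0.1781, 0.2425]
ee_rot: [0.198, 0.741, 0.62, 0.166]
contact_force: [-0.3, 0.4, -0.4]
grip_width: 0.0209
gripper_force: 48.9
```

```bash
cat > hov.py <<'E'
from eyefit import *
p,R=pose();_,R1=tilt(169.8,30)
L=((p-E2)@F*1000);print("TCP in eye frame mm",L.round(2),"rot err",(R.inv()*R1).as_rotvec().round(4))
for n in("wrist","side"):
    c,K,RR,t=cam(n);W=cloud(c,K,RR,t);px=c["pixels"]
    fit(W,px,n)
    T=R.inv().apply(W.reshape(-1,3)-p);T[np.isnan(T)]=9
    for lo,hi in((.055,.08),(.08,.11)):
        g=(np.hypot(T[:,0],T[:,1])<.013)&(T[:,2]>lo)&(T[:,2]<hi);P=T[g]
        if len(P)<10:print(n,lo,len(P));continue
        r=least_squares(lambda q:np.hypot(P[:,0]-q[0],P[:,1]-q[1])-.006,[0,0],loss="soft_l1",f_scale=.001)
        print(n,"shank tool xy mm",lo,(r.x*1000).round(2),len(P),abs(r.fun).mean())
    g=(np.hypot(T[:,0],T[:,1])<.01)&(T[:,2]>.05)&(T[:,2]<.125);print("tip z",T[g][:,2].max() if g.any() else None)
E
python3 hov.py
```

```text
TCP in eye frame mm [ -1.05   0.17 168.88] rot err [ 0.     -0.0011  0.0002]
wrist bar 383 333 ctr off mm (eye x,y) [ 1.16 -0.91] cost 0.007363499347144665 ztop 4.415624346744377
wrist fixed 148 124 ctr off mm (eye x,y) [ 1.28 -0.58] cost 0.0049469619167344416 ztop 4.35211553736592
wrist shank tool xy mm 0.055 [0.12 0.3 ] 113 0.00013406437926786617
wrist shank tool xy mm 0.08 [0.07 0.16] 198 0.0001316355719686656
tip z 0.10908940731739247
side bar 68 34 ctr off mm (eye x,y) [ 2.14 -2.38] cost 0.314905098900255 ztop 5.1058618110625265
side fixed 66 34 ctr off mm (eye x,y) [ 1.84 -2.69] cost 0.1402433579974964 ztop 4.612656773406279
side shank tool xy mm 0.055 [-0.1   0.96] 37 0.0010353210939150113
side shank tool xy mm 0.08 [-0.22  0.75] 45 0.0012178730657288128
tip z 0.11231762491448535
```

Call:
step_arm(deltas=[-0.024, 0.014, 0.2, 0, 0, 0, 0, 0, 0.35, 0, 0, 0, 0, 0, 0.35, 0, 0, 0, 0, 0, 0.35, 0, 0, 0, 0, 0, 0.35, 0, 0, 0, 0, 0, 0, 0, 0, 0])

```text
time_s: 13.0
ee_pos: [0.5378, -0.1828, 0.1992]
ee_rot: [0.197, 0.741, 0.62, 0.166]
contact_force: [-0.0, 0.3, -1.0]
grip_width: 0.0212
gripper_force: 48.9
```

```bash
python3 hov.py
```

```text
TCP in eye frame mm [ -2.06  -0.34 119.45] rot err [-0.0028 -0.0021 -0.0009]
wrist bar 541 426 ctr off mm (eye x,y) [ 1.31 -2.47] cost 0.2557778388137188 ztop 4.5477767710751404
wrist fixed 149 133 ctr off mm (eye x,y) [ 1.35 -0.4 ] cost 0.002149554479519864 ztop 4.411353443763713
wrist shank tool xy mm 0.055 [0.18 0.3 ] 110 0.00015147900294379068
wrist shank tool xy mm 0.08 [ 3.89 -1.04] 471 0.002866824744742698
tip z 0.11573583936990925
side bar 61 37 ctr off mm (eye x,y) [ 2.81 -1.63] cost 1.141957316227725 ztop 5.071018388664584
side fixed 59 36 ctr off mm (eye x,y) [ 2.14 -2.23] cost 0.6127806633796606 ztop 4.2440704874127935
side shank tool xy mm 0.055 [0.34 1.93] 33 0.0007969388669945794
side shank tool xy mm 0.08 [-0.49  0.95] 56 0.0032551037946292704
tip z 0.12333958739517992
```

Call:
step_arm(deltas=[0, 0.05, 0, 0, 0, 0, 0, 0, 0.3, 0, 0, 0, 0, 0, 0.3, 0, 0, 0, 0, 0, 0.3, 0, 0, 0, 0, 0, 0.2, 0, 0, 0, 0, 0, 0, 0, 0, 0])

```text
time_s: 13.7
ee_pos: [0.5556, -0.1861, 0.1727]
ee_rot: [0.198, 0.741, 0.62, 0.166]
contact_force: [-0.1, -0.2, -1.0]
grip_width: 0.0209
gripper_force: 48.9
```

```bash
python3 hov.py | head -1
```

```text
TCP in eye frame mm [ 0.4  -0.44 87.34] rot err [-0.001  -0.0016 -0.0006]
```

Call:
step_arm(deltas=[0, -0.02, 0.1, 0, 0, 0, 0, 0, 0.1, 0, 0, 0, 0, 0, 0.06, 0, 0, 0, 0, 0, 0, 0, 0, 0])

```text
time_s: 14.2
ee_pos: [0.5592, -0.1878, 0.1676]
ee_rot: [0.199, 0.741, 0.619, 0.166]
contact_force: [0.1, -1.7, -0.7]
grip_width: 0.0205
gripper_force: 48.9
```

```bash
python3 hov.py | head -1
```

```text
TCP in eye frame mm [ 1.19 -1.46 81.02] rot err [ 0.0015  0.0011 -0.0005]
```

Call:
step_arm(deltas=[0.03, -0.02, 0.05, 0, 0, 0, 0, 0, 0.05, 0, 0, 0, 0, 0, 0.05, 0, 0, 0, 0, 0, 0, 0, 0, 0])

```text
time_s: 14.7
ee_pos: [0.5615, -0.1882, 0.165]
ee_rot: [0.201, 0.741, 0.619, 0.166]
contact_force: [-3.6, -5.0, 3.5]
grip_width: 0.021
gripper_force: 49.3
```

```bash
python3 hov.py | head -1
```

```text
TCP in eye frame mm [ 1.88 -1.47 77.65] rot err [ 0.0035  0.0033 -0.0006]
```

Seated: the collar is at the expected depth, with about 4 N of axial contact. I'll release and back off.

Call:
step_arm(deltas=[0, 0, 0, 0, 0, 0, 0, 0, 0, 0, 0, 0, 0, 0, 0, 0, 0, 0, 0, 0, 0, 0, 0, 0, 0, 0, 0, 0, 0, 0, 0, 0, -0.2, 0, 0, 0, 0, 0, -0.4, 0, 0, 0, 0, 0, -0.7, 0, 0, 0, 0, 0, -0.9, 0, 0, 0, 0, 0, -0.9, 0, 0, 0, 0, 0, -0.7, 0, 0, 0, 0, 0, 0, 0, 0, 0], fingers=-0.4)

```text
time_s: 16.0
ee_pos: [0.5058, -0.1774, 0.2683]
ee_rot: [0.203, 0.74, 0.619, 0.168]
contact_force: [0.7, 0.7, 0.9]
grip_width: 0.0602
gripper_force: 0.0
```

```bash
python3 - <<'E'
from eyefit import *
p,R=pose();print(p,read_state()["contact_force"])
for n in("wrist","side"):
    c,K,RR,t=cam(n);W=cloud(c,K,RR,t)
    L=(W.reshape(-1,3)-E2)@F;L[np.isnan(L)]=9
    r=np.hypot(L[:,0],L[:,1]);
    P=L[(r<.03)&(L[:,2]>.055)&(L[:,2]<.11)]
    if len(P)>20:
        q=least_squares(lambda q:np.minimum(abs(np.hypot(P[:,0]-q[0]-q[2]*(P[:,2]-.07),P[:,1]-q[1]-q[3]*(P[:,2]-.07))-.011),abs(P[:,2]-.098)),[0,0,0,0],loss="soft_l1",f_scale=.001)
        print(n,len(P),"axis off/slope",q.x.round(4),"head z",np.percentile(P[:,2],[50,98]),abs(q.fun).mean())
    z=W[...,2];B=(W.reshape(-1,3)-np.array([.6254,-.0353,0]))@np.c_[np.cross(yb,[0,0,1]),yb,[0,0,1]]
    k=np.array([-.015,-.055,.17]);D=B-k;D[np.isnan(D)]=9
    Q=D[(np.linalg.norm(D,axis=1)<.025)&(D[:,2]>-.01)]
    if len(Q)>20:
        s=least_squares(lambda c:np.linalg.norm(Q-c,axis=1)-.016,[0,0,0],loss="soft_l1",f_scale=.001);print(n,"knob off mm bay",(s.x*1000).round(1),len(Q))
E
```

```text
[ 0.50579021 -0.17740646  0.26825527] [0.69699037 0.66592593 0.90776598]
wrist 1200 axis off/slope [-0.0116 -0.0022 -0.1987 -0.0161] head z [0.09542958 0.09977223] 0.0005510725274370242
wrist knob off mm bay [ 1.3 -1.1  0.1] 1921
side 152 axis off/slope [-0.0108 -0.0018 -0.1956 -0.0163] head z [0.08260652 0.1012227 ] 0.001078676562071951
side knob off mm bay [ 0.9 -1.   1.7] 106
```

The pin rests with its collar on the bar's eye and leans about 0.2 rad from the eye axis, which is within the limit. The gate and bar are in place, and the gripper is clear.

```bash
python3 -c "
from bench import *
print(finish_job())"
```

```text
the job is handed in; nothing more can be done
None
```

The job is handed in: the gate is shut, the bar lies flat behind the catch, and the pin stands through both eyes. The collar sits on the bar's eye and the pin leans about 0.2 rad from the eye axis (limit 0.3); the hand-in returned no verdict, and I did not re-measure the mug and cups, though the arm never worked close to them.

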